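# Clamp the tube rack on the mixer

### The arm

A 6-joint arm with a two-finger parallel gripper is mounted at the origin on the work surface. World frame = base frame: x ahead of the robot, y to its left, z up, the work surface at z = 0. Lengths are in mm, angles in rad, forces in N, time in s.
With the tool pointing down it reaches from about 325 to 900 mm from the base axis. Payload 3.5 kg.
Tool frame: the origin (TCP) lies midway between the tips of the shut fingers; the grasp point (between the pads) lies grip_depth behind it (grip_depth is the distance from the TCP to the grasp point, in mm); z points along the fingers, y is the line along which they close (so a half turn about z gives the same grasp; the last joint's range is limited). The gripper opens to 85 mm and grips with 20 to 120 N. Pads are 22 mm wide; open, the fingers measure 114 mm over their backs; the gripper's body (76 mm by 85 mm) begins 54 mm behind the grasp point. The pads swing forward as they close: fully open they stand 13 mm farther back than shut.
Start: joints at [0.999, 0.276, -0.026, 1.268, 0, 1.467], TCP at [282.39, 557.564, 231.313] pointing down, gripper open.
Joint ranges: [-3.12, 3.12], [-0.85, 1.88], [-1.08, 1.24], [-1.95, 2.15], [-1.57, 1.53], [-3.14, 3.14]. Speed limits (rad/s): [2.57, 2.57, 3.14, 3.14, 3.14, 3.14].

### API

Orientations are given as a 3x3 rotation matrix whose columns are the frame's x, y, z axes.
In Python, from workcell import state, read_camera, camera_info, job_done, look_for, regions_of, landmark_of, grip_depth gives the robot as it stands.
- The arm moves only by the tool play_rows, never from a script. Its argument "deltas" is a list of rows, each a list of 3 entries, a list of its own where there are three numbers: the opening, from 0 (shut) to 1 (fully open), then the shift along the tool's x, y, z in mm, then the turn about the tool's z in degrees. A call has exactly 8 rows; each row is the pose to reach, as a shift and turn from the pose commanded when the call began, along the tool's axes at that moment; what a row does not reach only later rows make up. A row lasts 1/8 s, in which the tool goes at most 62.5 mm and 10.7 degrees, less where a joint would pass 70% of its speed; a pose out of reach is approached as far as the arm can. A call with a gripper value outside its range is refused whole. The fingers move at their own pace and stop on an object; "newtons" is the grip in N (left out, the last holds). Time passes only in rows, so rows that repeat a pose let the fingers close, or fill a call up. It gives the time, the measured TCP pose, the force, the opening and the grip force at its end, in the units of the state.
- state(): the state, without advancing time (a new reading comes with each control period).
- read_camera(name): name is "side" or "top"; returns (picture, depth): 400x640x3 uint8, blue, green, red; 400x640 float32, mm along the optical axis (not along the pixel's ray), 0 where there is no reading.
- camera_info(name): a dict with "K" (3x3 intrinsics, pixels), "R" (3x3) and "t" (3): a world point X has camera coordinates R X + t. Camera axes: x right, y down, z forward; pixel columns grow to the right and rows downward; lengths in mm; the calibration is good to about 2 mm. A picture is of the moment at which its call begins. camera_info takes no time and is no camera call.
- job_done(): hands the job in; it is judged then, once.
Trained networks look in the newest picture that a camera, given by its name, has taken for a name from the list of things; names that differ only in an ending like _2 or _b are one class to them, and where a whole thing is asked for, a point or a joint stands for the part that bears it (a point fixed in the world has none). Each returns a list of dicts, best first, with "p" (0 to 1); they miss things now and then, are a little off and sometimes report something else, mostly with a low value. They report only what shows in the picture. A call takes as long as a camera call.
- look_for(camera, name): "xyz" ([x, y, z] in mm, in world coordinates, good to about 4 mm: the middle of the surface that is visible of it).
- regions_of(camera, name): "pixels" (400x640 bool, what is visible of it).
- landmark_of(camera, name): "xyz" ([x, y, z] in mm, in world coordinates, good to about 4 mm: a listed point, or the origin of a listed thing).
The state is a dict: "time": time; "joint_pos": joint angles; "joint_velocities": joint speeds; "joint_efforts": joint torques, N m; "ee_pos": TCP position; "tcp_rot": TCP orientation; "force": force on the tool from outside, world axes, zero at the start; "moment": the same for the moment, N m; "gripper_width": finger opening in mm; "finger_force": force on a finger pad.
Only numpy, scipy, OpenCV 4.12 (cv2) and the standard library are available. Lean on these libraries where they do the work, as an engineer would, in place of code of your own. Each camera call takes 0.05 s, during which the arm holds its last target. There are 200 camera calls.

### The job

Get the black tube rack ready for mixing. Push it along its channel on the mixer right up against the end stop, then push the clamp's free jaw down its bar onto the rack's middle bridge until the jaw cocks and binds on the bar, and only then turn the crank clockwise until it is tight. Leave the rack clamped and the other things on the bench alone.

Things in the scene. Friction and masses are not known exactly. Their poses are not given: they have to be found in the camera images.
- mixer: Low white laboratory mixer fixed on the bench; 175 x 290 mm aluminium platform, top 45 mm above the bench. Origin: on the bench straight below the clamp's screw axis; z up, y along the rack channel; turned up to 0.45 rad about z. The channel is 66 mm wide, between two rails 12 mm high at x = -36 and +36 mm; its open end is at y = +180 mm.
- stop (a point): Middle of the face of the end stop that closes the channel, at the mixer's x = 0, y = -78 mm, 9 mm above the platform. The stop is 66 mm wide, 18 mm high, of aluminium.
- bar_top (a point): Centre of the top of the upright steel clamp bar, 20 x 12 mm, which stands at the mixer's x = +90 mm, y = 0; its top is 300 mm above the bench.
- rack: Black rack of 12 purple-capped tubes, loose in the channel; 60 (x) x 156 (y) x 98 mm high, about 0.45 kg. Origin: centre of its underside, on the platform; y along the channel. Flat end walls at y = -78, +78 mm are 75 mm high; caps reach 92 mm. It starts 45 to 95 mm from the stop, towards the mixer's +y; against the stop its origin is at the mixer's x = 0, y = 0.
- bridge (a point): Centre of the top of the rack's middle bridge: a 58 (x) x 26 mm (y) flat aluminium top, 98 mm above the rack's underside, where the clamp's foot must press. With the rack against the stop it lies straight under the foot.
- jaw (a joint): How far the clamp's free jaw has slid down its bar, m: 0 at the top, 0.10 at the bottom. It starts between 0 and 0.03 and stays by friction where it is left; 3 to 6 N down moves it. At about 0.065 the foot meets the bridge (crank slack); then the arm cocks, and within another 5 to 15 mm, when the push has risen to about 14 N, the jaw is bound on the bar and stays cocked when let go.
- jaw_arm (a joint): Tilt of the jaw on its bar, rad: 0 level (hanging free), growing as the arm's foot end is raised. Only the work pushing up on the foot tilts it; at about 0.07 to 0.09 the jaw binds and holds against pushing either way. A push on a thumb plate (level with the bar) lets it tilt; a push on the arm over the foot does not.
- plate_left (a point): Centre of the top of the jaw's left thumb plate (mixer's +y side): flat dark steel 40 (x) x 36 (y) x 10 mm, facing up, 82 mm beside the bar, for pushing the jaw down. The jaw is a dark steel T, about 0.5 kg: a collar on the bar, a thumb plate on each side, and an arm reaching 90 mm from the bar towards the mixer's -x with the screw at its end.
- plate_right (a point): The same on the right thumb plate (mixer's -y side).
- foot: Round rubber foot, 32 mm across, under the screw at the end of the arm. Origin: on the screw axis in the middle of the arm's height; the foot's underside is 55 mm below it (crank at 0, not pressed). The foot springs in by up to 12 mm, 4 N per mm. It floats a few mm along the mixer's x on a soft spring.
- crank (a joint): Turn of the crank on the screw, rad, growing clockwise seen from above, from 0 to a hard stop at 2.5. It starts at 0 to 0.4. At 0 its arm points to the mixer's -y; at pi/2 to its -x. It lowers the foot 2.5 mm per rad, takes about 3 N at the knob and stays where it is left. Tight means turned to the stop, or nearly (2.1 or more).
- knob (a point): Centre of the crank's upright black knob, 22 mm across and 40 mm high, 65 mm from the screw axis; the flat crank arm lies just below the knob (20 mm below this point). It does not turn on the crank. This point is 49 mm above the foot's origin.
- spray: White capped bottle, 66 mm across, 170 mm high, standing on the bench; leave it. Origin: centre of its underside.
- white_rack: White tube rack, 90 x 160 x 50 mm with four tubes, on the bench; leave it. Origin: centre of its underside.
- phone: Black telephone, 75 x 150 x 9 mm, lying on the bench at the mixer's near right; leave it. Origin: centre of its underside.

How it is judged (in metres and radians):
On the way, in this order (a step that is already met when the one before it is completed fails the run):
1. the rack is against the end stop (within 4 mm) (y of rack in the frame of mixer below 0.004 m and angle between rack's own z axis and vertical below 0.08 rad), for 0.2 s.
2. the jaw is down on the rack, cocked and bound, with the crank not yet tightened (value of joint jaw_arm above 0.045 rad and contact force between foot and rack above 1 N and value of joint crank below 0.8 rad), for 0.2 s.
3. the crank is tight: turned to at least 2.1 rad, the foot pressing on the rack with more than 8 N (value of joint crank above 2.1 rad and contact force between foot and rack above 8 N), for 0.2 s.
At the end, for the whole second after the job is handed in: The rack stands upright and still against the end stop (within 5 mm), the jaw is cocked on its bar (more than 0.045 rad), the crank is turned to at least 2.1 rad and the foot presses on the rack with more than 8 N (all of step 3 and y of rack in the frame of mixer below 0.005 m and angle between rack's own z axis and vertical below 0.08 rad and value of joint jaw_arm above 0.045 rad and linear speed of rack below 0.01 m/s); the robot touches nothing.
It fails at once if the rack is tipped (angle between rack's own z axis and vertical above 0.3 rad).
It fails at once if the bottle is moved more than 30 mm (distance of spray from where it was at the start of the episode above 0.03 m).
It fails at once if the white rack is moved more than 30 mm (distance of white_rack from where it was at the start of the episode above 0.03 m).
It fails at once if the telephone is moved more than 30 mm (distance of phone from where it was at the start of the episode above 0.03 m).
It also fails if it takes over 67 s, if anything falls off the work surface, if the arm or the gripper's body presses on something with over 40 N, if the wrist force passes 120 N, or if a joint passes its speed limit or range.

## Working session

There is one attempt and no reset: what is moved stays moved. The work goes in short steps, Python scripts to look and compute and a tool call to move; the robot and the scene stay as the last step left them, time stands still between calls to the robot, and variables do not carry over. Pictures are saved under pics/ and viewed, at most 10 in all, crops included, and the job is handed in when it is done.

Besides the shell and the picture viewer there is one more tool, called by a JSON object that holds its "name" and its "arguments". play_rows: Moves the arm, as the interface text tells. Its arguments: {"type":"object","properties":{"deltas":{"type":"array"},"newtons":{"type":"number"}},"required":["deltas"]}

```bash
mkdir -p pics
python3 - <<'E'
from workcell import *
import cv2,numpy as np
for c in("side","top"):
    p,d=read_camera(c); cv2.imwrite(f"pics/{c}0.png",p)
    for n in["stop","bar_top","rack","bridge","plate_left","plate_right","foot","knob","mixer","spray","white_rack","phone"]:
        r=landmark_of(c,n)
        print(c,n,[(np.round(q["xyz"]).tolist(),round(q["p"],2)) for q in r[:2]])
s=state();print(s["time"],s["ee_pos"],np.round(s["tcp_rot"],3).tolist(),s["gripper_width"],grip_depth)
E
```

```text
side stop [([534.0, 17.0, 52.0], 0.71)]
side bar_top [([605.0, 114.0, 300.0], 0.85)]
side rack []
side bridge []
side plate_left [([585.0, 191.0, 254.0], 0.7)]
side plate_right [([622.0, 33.0, 253.0], 0.77)]
side foot [([518.0, 96.0, 242.0], 0.62)]
side knob [([510.0, 24.0, 288.0], 0.68)]
side mixer []
side spray [([508.0, 552.0, 0.0], 0.63)]
side white_rack [([466.0, -485.0, 0.0], 0.73)]
side phone []
top stop [([534.0, 17.0, 58.0], 0.73)]
top bar_top [([602.0, 112.0, 298.0], 0.67), ([588.0, 191.0, 254.0], 0.28)]
top rack [([499.0, 176.0, 43.0], 0.92), ([514.0, 93.0, -2.0], 0.66)]
top bridge [([499.0, 174.0, 143.0], 0.94), ([474.0, -482.0, 2.0], 0.51)]
top plate_left [([496.0, 177.0, 46.0], 0.63), ([587.0, 194.0, 254.0], 0.61)]
top plate_right [([616.0, 32.0, 247.0], 0.61)]
top foot [([601.0, 113.0, 300.0], 0.2)]
top knob [([513.0, 32.0, 291.0], 0.71)]
top mixer []
top spray [([503.0, 546.0, -2.0], 0.65)]
top white_rack [([472.0, -481.0, 1.0], 0.89)]
top phone [([316.0, -362.0, -2.0], 0.98)]
1.3 [282.40306856 557.5671768  231.33314956] [[-0.892, 0.452, 0.0], [0.452, 0.892, 0.0], [0.0, 0.0, -1.0]] 85.45557911963989 18.700000000000003
```

View pics/side0.png

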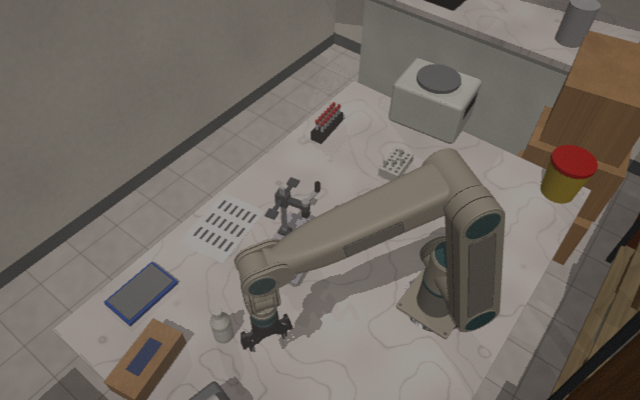

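View pics/top0.png

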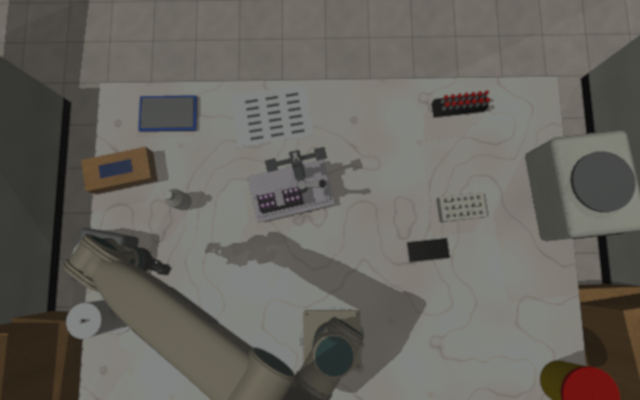

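The networks agree with each other and with the pictures. Side view: jaw T at about (290,195), knob at (317,186). Top view: rack at (278,198). 

From these, the mixer origin is about (516,95) with yaw about 0.20, the rack is about 82 mm from the stop, and the jaw is at about 0.02.

I'm moving to behind the rack with the tool's y along the mixer's -x.

{"name": "play_rows", "arguments": {"deltas": [[0,[-37,-19,0],-10.7],[0,[-74,-38,0],-21.4],[0,[-111,-57,0],-32],[0,[-148,-77,0],-42.7],[0,[-185,-96,0],-53.4],[0,[-222,-115,0],-64],[0,[-259,-134,0],-74.7],[0,[-296,-154,0],-85]]}}

```text
time: 2.3
ee_pos: [477.7, 285.3, 231.5]
tcp_rot: [[-0.523, -0.852, 0.001], [-0.852, 0.523, 0.0], [-0.001, -0.0, -1.0]]
force: [-0.3, 0.2, -0.5]
gripper_width: 0.1
finger_force: 0.0
```

{"name": "play_rows", "arguments": {"deltas": [[0,[0,0,0],-10],[0,[0,0,20],-20],[0,[0,0,45],-30],[0,[0,0,70],-40],[0,[0,0,95],-43.5],[0,[0,0,120],-43.5],[0,[0,0,145],-43.5],[0,[0,0,152],-43.5]]}}

```text
time: 3.3
ee_pos: [475.5, 285.8, 77.7]
tcp_rot: [[0.202, -0.979, -0.003], [-0.979, -0.202, -0.001], [0.001, 0.003, -1.0]]
force: [-1.1, -0.5, -0.4]
gripper_width: 0.1
finger_force: 0.0
```

```bash
cat > h.py <<'E'
from workcell import *
import numpy as np
O=np.array([516,95.]);th=0.203
X=np.array([np.cos(th),np.sin(th)]);Y=np.array([-X[1],X[0]])
def mix(p): d=np.array(p[:2])-O; return np.round([d@X,d@Y,p[2]],1)
def st():
    s=state();R=s["tcp_rot"]
    print(round(s["time"],2),"tcp mix",mix(s["ee_pos"]),"yaw_y-mixer-x",round(np.degrees(np.arctan2(R[1,1],R[0,1])-th)%360,1),"tilt",np.round(R[:,2],3),"F",np.round(s["force"],1),"w",round(s["gripper_width"],1),"j6",round(s["joint_pos"][5],2)); return s
def lm(c,*ns):
    for n in ns:
        for q in landmark_of(c,n)[:1]: print(c,n,np.round(q["xyz"],0),mix(q["xyz"]),round(q["p"],2))
E
python3 - <<'E'
from h import *
import cv2
st()
p,d=read_camera("top");cv2.imwrite("pics/t1.png",cv2.resize(p[130:240,200:380],None,fx=4,fy=4))
p,d=read_camera("side");cv2.imwrite("pics/s1.png",cv2.resize(p[150:300,200:370],None,fx=4,fy=4))
lm("top","stop","bar_top","bridge","rack","plate_left","plate_right","knob");lm("side","bar_top","bridge","rack","plate_left","plate_right","knob","foot")
E
```

```text
3.3 tcp mix [ -1.2 195.1  77.7] yaw_y-mixer-x 180.0 tilt [-0.003 -0.001 -1.   ] F [-1.1 -0.5 -0.4] w 0.1 j6 -1.35
top stop [533.  17.  60.] [  1.3 -79.9  60.1] 0.97
top bar_top [603. 111. 297.] [ 88.3  -1.8 297.3] 0.67
top bridge [500. 175. 142.] [  0.5  81.2 142.4] 0.7
top rack [498. 174.  45.] [-1.3 81.3 44.7] 0.61
top plate_left [585. 190. 255.] [ 86.9  79.3 255.1] 0.93
top plate_right [618.  31. 250.] [ 87.2 -82.9 250.3] 0.74
top knob [514.  29. 290.] [-15.  -64.1 289.9] 0.54
side bar_top [604. 115. 301.] [ 90.6   1.8 301.4] 0.75
side bridge [493. 177. 144.] [ -6.2  84.8 144.5] 0.82
side rack [496. 177.  43.] [-3.5 84.4 43. ] 0.77
side plate_right [489. 174. 147.] [-10.3  83.2 146.6] 0.7
side foot [515.  94. 243.] [ -0.9  -0.8 242.8] 0.47
```

{"name": "play_rows", "arguments": {"deltas": [[0,[12,-1,0],0],[0,[23,-1,0],0],[0,[34,-1,0],0],[0,[45,-1,0],0],[0,[56,-1,0],0],[0,[67,-1,0],0],[0,[78,-1,0],0],[0,[88,-1,0],0]]}}

```text
time: 5.1
ee_pos: [495.7, 199.7, 79.3]
tcp_rot: [[0.202, -0.979, -0.0], [-0.979, -0.202, 0.0], [-0.0, 0.0, -1.0]]
force: [-1.3, 2.7, -0.7]
gripper_width: 0.1
finger_force: 0.0
```

{"name": "play_rows", "arguments": {"deltas": [[0,[3,0,0],0],[0,[6,0,0],0],[0,[9,0,0],0],[0,[12,0,0],0],[0,[14,0,0],0],[0,[16,0,0],0],[0,[16,0,0],0],[0,[16,0,0],0]]}}

```text
time: 6.1
ee_pos: [498.9, 184.5, 79.3]
tcp_rot: [[0.202, -0.979, 0.0], [-0.979, -0.202, -0.001], [0.001, 0.0, -1.0]]
force: [-0.5, 1.6, -0.7]
gripper_width: -0.2
finger_force: 0.0
```

Run:
```python
from h import *
st()
read_camera("top");read_camera("side")
lm("top","bridge","rack");lm("side","bridge","rack")
```

```text
6.1 tcp mix [ 1.3 91.1 79.3] yaw_y-mixer-x 180.0 tilt [ 0.    -0.001 -1.   ] F [-0.5  1.6 -0.7] w -0.2 j6 -1.54
top bridge [513.  89. 144.] [ -4.3  -4.9 143.9] 0.83
top rack [514.  95.  48.] [-2.4  0.8 47.8] 0.61
side bridge [507.  93. 145.] [-9.600e+00  1.000e-01  1.451e+02] 0.63
side rack [514.  94.  44.] [-1.9 -0.1 43.5] 0.96
```

{"name": "play_rows", "arguments": {"deltas": [[0,[1,0,0],0],[0,[2,0,0],0],[0,[3,0,0],0],[0,[4,0,0],0],[0,[4,0,0],0],[0,[4,0,0],0],[0,[4,0,0],0],[0,[4,0,0],0]]}}

```text
time: 7.4
ee_pos: [499.4, 181.6, 79.4]
tcp_rot: [[0.202, -0.979, -0.0], [-0.979, -0.202, 0.002], [-0.002, 0.0, -1.0]]
force: [-1.9, 4.5, 0.2]
gripper_width: 0.1
finger_force: 0.0
```

{"name": "play_rows", "arguments": {"deltas": [[0,[1,0,0],0],[0,[2,0,0],0],[0,[3,0,0],0],[0,[3,0,0],0],[0,[3,0,0],0],[0,[3,0,0],0],[0,[3,0,0],0],[0,[3,0,0],0]]}}

```text
time: 8.4
ee_pos: [499.4, 181.4, 79.9]
tcp_rot: [[0.204, -0.979, -0.002], [-0.979, -0.204, 0.008], [-0.009, -0.0, -1.0]]
force: [-4.5, 12.2, 3.7]
gripper_width: 0.1
finger_force: 0.0
```

{"name": "play_rows", "arguments": {"deltas": [[0,[-15,0,0],0],[0,[-30,0,0],0],[0,[-30,0,-40],0],[0,[-30,0,-90],0],[0,[-30,0,-140],0],[0,[-30,0,-190],0],[0,[-30,0,-211],0],[0,[-30,0,-211],0]]}}

```text
time: 9.4
ee_pos: [495.6, 207.8, 292.4]
tcp_rot: [[0.202, -0.979, 0.005], [-0.979, -0.202, 0.0], [0.001, -0.005, -1.0]]
force: [0.4, 1.1, -0.3]
gripper_width: 0.5
finger_force: 0.0
```

{"name": "play_rows", "arguments": {"deltas": [[0,[5,-15,0],0],[0,[10,-30,0],0],[0,[15,-45,0],0],[0,[20,-60,0],0],[0,[25,-75,0],0],[0,[32,-88,0],0],[0,[32,-88,0],0],[0,[32,-88,0],0]]}}

```text
time: 10.4
ee_pos: [586.5, 193.7, 290.3]
tcp_rot: [[0.202, -0.979, -0.001], [-0.979, -0.202, 0.0], [-0.0, 0.001, -1.0]]
force: [0.2, 0.2, 1.0]
gripper_width: 0.1
finger_force: 0.0
```

Run:
```python
from h import *
st()
read_camera("top");read_camera("side")
lm("top","bridge","rack","plate_left","plate_right","knob");lm("side","bridge","rack","plate_left","plate_right")
```

```text
10.4 tcp mix [ 89.   82.4 290.3] yaw_y-mixer-x 180.0 tilt [-0.001  0.    -1.   ] F [0.2 0.2 1. ] w 0.1 j6 -1.56
top bridge [516.  88. 144.] [ -1.2  -6.8 144.3] 0.75
top rack [513.  92.  46.] [-3.9 -2.1 46.3] 0.71
top plate_left [587. 192. 253.] [ 89.3  80.6 253.1] 0.66
top plate_right [616.  30. 248.] [ 84.4 -84.1 247.9] 0.93
top knob [511.  31. 291.] [-17.6 -62.  291.3] 0.59
side bridge [511.  94. 146.] [ -5.6  -0.3 146.5] 0.67
side rack [514.  92.  44.] [-3.1 -2.8 44.4] 0.89
side plate_left [585. 190. 254.] [ 86.6  79.7 254.3] 0.96
```

{"name": "play_rows", "arguments": {"deltas": [[0,[0,0,12],0],[0,[0,0,24],0],[0,[0,0,34],0],[0,[0,0,42],0],[0,[0,0,50],0],[0,[0,0,58],0],[0,[0,0,66],0],[0,[0,0,74],0]]}}

```text
time: 11.95
ee_pos: [586.7, 193.7, 215.8]
tcp_rot: [[0.202, -0.979, -0.0], [-0.979, -0.202, -0.0], [0.0, 0.0, -1.0]]
force: [-0.8, -0.6, 1.3]
gripper_width: 0.4
finger_force: 0.7
```

{"name": "play_rows", "arguments": {"deltas": [[0,[0,0,2],0],[0,[0,0,4],0],[0,[0,0,6],0],[0,[0,0,8],0],[0,[0,0,10],0],[0,[0,0,10],0],[0,[0,0,10],0],[0,[0,0,10],0]]}}

```text
time: 12.95
ee_pos: [587.0, 193.8, 206.4]
tcp_rot: [[0.202, -0.979, 0.0], [-0.979, -0.202, 0.0], [-0.0, -0.0, -1.0]]
force: [0.1, 0.8, 1.2]
gripper_width: 0.3
finger_force: 0.7
```

{"name": "play_rows", "arguments": {"deltas": [[0,[0,0,1],0],[0,[0,0,2],0],[0,[0,0,3],0],[0,[0,0,4],0],[0,[0,0,5],0],[0,[0,0,6],0],[0,[0,0,6],0],[0,[0,0,6],0]]}}

```text
time: 13.95
ee_pos: [587.4, 193.9, 200.7]
tcp_rot: [[0.202, -0.979, 0.001], [-0.979, -0.202, 0.0], [-0.0, -0.001, -1.0]]
force: [0.2, 0.2, 5.9]
gripper_width: 0.0
finger_force: 2.5
```

Run:
```python
from h import *
import cv2
st()
read_camera("top");p,d=read_camera("side")
cv2.imwrite("pics/s2.png",cv2.resize(p[140:260,220:370],None,fx=5,fy=5))
lm("top","bridge","rack","plate_left","plate_right","knob");lm("side","plate_left","plate_right","foot","knob")
```

```text
13.95 tcp mix [ 89.9  82.5 200.7] yaw_y-mixer-x 180.0 tilt [ 0.001  0.    -1.   ] F [0.2 0.2 5.9] w 0.0 j6 -1.56
top bridge [514.  89. 143.] [ -3.2  -5.7 143.4] 0.97
top rack [512.  93.  47.] [-4.6 -0.8 47.4] 0.75
top plate_left [588. 191. 204.] [ 90.4  79.4 203.7] 0.78
top plate_right [617.  31. 198.] [ 85.7 -83.  197.7] 0.95
top knob [532.  19.  60.] [  0.5 -77.5  59.9] 0.5
side plate_left [585. 191. 204.] [ 87.2  80.1 204.5] 0.81
side plate_right [623.  35. 203.] [ 93.1 -80.5 203.3] 0.72
side foot [520.  96. 197.] [  4.1  -0.3 196.8] 0.53
side knob [531.  18.  57.] [ -0.5 -78.3  56.8] 0.72
```

View pics/s2.png

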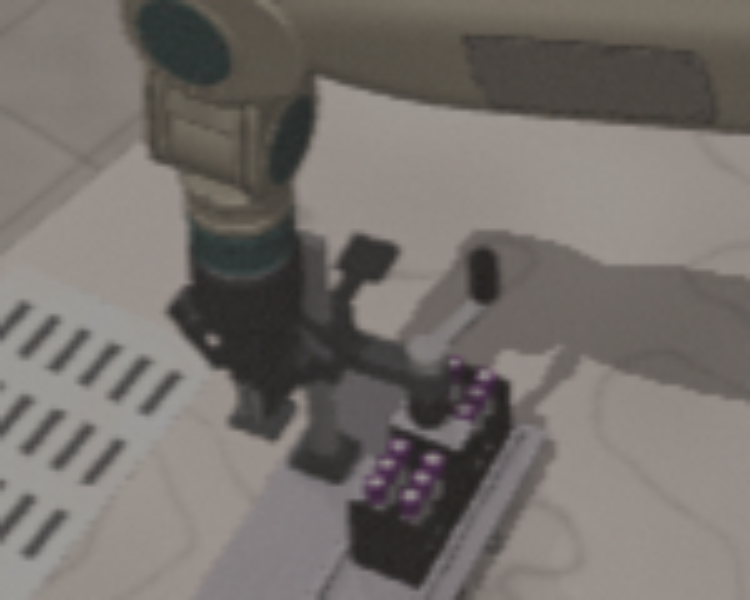

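The crop shows the fingers on the left plate, the foot at (430,410) on the bridge, and the knob at (483,275). I'll keep pushing until it binds.

{"name": "play_rows", "arguments": {"deltas": [[0,[0,0,1],0],[0,[0,0,2],0],[0,[0,0,3],0],[0,[0,0,4],0],[0,[0,0,4],0],[0,[0,0,4],0],[0,[0,0,4],0],[0,[0,0,4],0]]}}

```text
time: 15.5
ee_pos: [587.8, 194.0, 197.3]
tcp_rot: [[0.202, -0.979, 0.002], [-0.979, -0.202, 0.001], [-0.0, -0.003, -1.0]]
force: [0.1, 0.5, 7.1]
gripper_width: -0.1
finger_force: 3.4
```

{"name": "play_rows", "arguments": {"deltas": [[0,[0,0,1],0],[0,[0,0,2],0],[0,[0,0,3],0],[0,[0,0,4],0],[0,[0,0,4],0],[0,[0,0,4],0],[0,[0,0,4],0],[0,[0,0,4],0]]}}

```text
time: 16.5
ee_pos: [588.4, 194.3, 195.0]
tcp_rot: [[0.202, -0.979, 0.004], [-0.979, -0.202, 0.001], [-0.001, -0.005, -1.0]]
force: [-0.7, 0.6, 13.0]
gripper_width: -0.3
finger_force: 6.2
```

{"name": "play_rows", "arguments": {"deltas": [[0,[0,0,1],0],[0,[0,0,2],0],[0,[0,0,3],0],[0,[0,0,3],0],[0,[0,0,3],0],[0,[0,0,3],0],[0,[0,0,3],0],[0,[0,0,3],0]]}}

```text
time: 17.5
ee_pos: [588.8, 194.5, 193.3]
tcp_rot: [[0.202, -0.979, 0.006], [-0.979, -0.202, 0.002], [-0.001, -0.006, -1.0]]
force: [-3.5, 0.9, 16.7]
gripper_width: -0.2
finger_force: 8.3
```

{"name": "play_rows", "arguments": {"deltas": [[0,[0,0,1],0],[0,[0,0,2],0],[0,[0,0,3],0],[0,[0,0,3],0],[0,[0,0,3],0],[0,[0,0,3],0],[0,[0,0,3],0],[0,[0,0,3],0]]}}

```text
time: 18.5
ee_pos: [589.2, 194.6, 191.7]
tcp_rot: [[0.202, -0.979, 0.007], [-0.979, -0.202, 0.002], [-0.001, -0.007, -1.0]]
force: [-4.3, 0.4, 21.6]
gripper_width: -0.4
finger_force: 10.6
```

Now lift and check that it stays cocked.

{"name": "play_rows", "arguments": {"deltas": [[0,[0,0,-10],0],[0,[0,0,-30],0],[0,[0,0,-60],0],[0,[0,0,-90],0],[0,[0,0,-120],0],[0,[0,0,-150],0],[0,[0,0,-170],0],[0,[0,0,-170],0]]}}

```text
time: 19.5
ee_pos: [587.4, 193.8, 356.9]
tcp_rot: [[0.202, -0.979, 0.002], [-0.979, -0.202, 0.0], [0.0, -0.002, -1.0]]
force: [-0.6, -0.5, -0.6]
gripper_width: -0.2
finger_force: 0.0
```

Run:
```python
from h import *
import cv2
st()
read_camera("top");p,d=read_camera("side")
cv2.imwrite("pics/s3.png",cv2.resize(p[140:260,220:370],None,fx=5,fy=5))
lm("top","bridge","rack","plate_left","plate_right","knob");lm("side","plate_left","plate_right","foot","knob")
```

```text
19.5 tcp mix [ 89.8  82.3 356.9] yaw_y-mixer-x 180.0 tilt [ 0.002  0.    -1.   ] F [-0.6 -0.5 -0.6] w -0.2 j6 -1.56
top bridge [513.  88. 145.] [ -4.6  -6.6 144.8] 0.75
top rack [515.  92.  45.] [-1.9 -2.2 44.9] 0.65
top plate_left [589. 193. 201.] [ 90.9  81.7 200.6] 0.59
top plate_right [619.  30. 196.] [ 87.9 -84.8 195.7] 0.58
top knob [517.  30. 244.] [-12.  -64.  244.1] 0.74
side plate_left [584. 193. 197.] [ 86.7  82.5 196.6] 0.87
side plate_right [625.  32. 198.] [ 94.5 -83.3 198.1] 0.8
side foot [524.  95. 196.] [  8.2  -1.4 195.9] 0.47
side knob [519.  27. 243.] [-11.  -67.5 243.3] 0.68
```

View pics/s3.png

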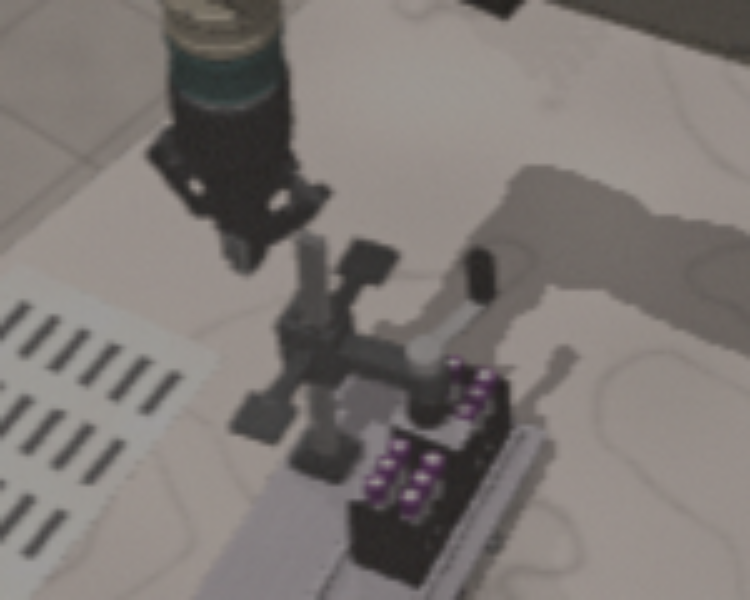

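The gripper is clear and the foot at (430,410) sits on the bridge. The plates have dropped about 53 mm and the knob about 47 mm, so the tilt is about 0.07. I'll check that slope with depth.

```bash
cat >> h.py <<'E'
def cloud(c):
    p,d=read_camera(c);i=camera_info(c);K,R,t=(np.array(i[k]) for k in("K","R","t"))
    v,u=np.nonzero(d>0);z=d[v,u];C=np.c_[(u-K[0,2])/K[0,0]*z,(v-K[1,2])/K[1,1]*z,z]
    W=(C-t)@R; D=W[:,:2]-O
    return np.c_[D@X,D@Y,W[:,2]]
E
python3 - <<'E'
from h import *
for c in("top","side"):
    P=cloud(c)
    for nm,x0,x1,y0,y1,z0,z1 in[("arm",20,74,-5,5,180,240),("L",75,105,70,94,180,215),("R",75,105,-94,-70,180,215),("knob",-40,25,-80,-45,246,275)]:
        m=P[(P[:,0]>x0)&(P[:,0]<x1)&(P[:,1]>y0)&(P[:,1]<y1)&(P[:,2]>z0)&(P[:,2]<z1)]
        if len(m)>2: print(c,nm,len(m),np.round(np.median(m,0),1),"slope dz/dx",np.round(np.polyfit(m[:,0],m[:,2],1),3))
E
```

```text
top arm 50 [4.950e+01 2.000e-01 2.011e+02] slope dz/dx [1.83000e-01 1.94404e+02]
top R 60 [ 90.5 -81.9 195.1] slope dz/dx [-1.60000e-01  2.09194e+02]
top knob 46 [-15.1 -64.9 262.5] slope dz/dx [  0.388 266.728]
side arm 34 [ 47.3  -0.3 202.8] slope dz/dx [1.0100e-01 1.9916e+02]
side L 41 [ 91.3  81.9 196.4] slope dz/dx [-7.00000e-02  2.02405e+02]
side R 36 [ 88.9 -81.9 195.7] slope dz/dx [-9.2000e-02  2.0408e+02]
side knob 41 [-12.7 -60.5 261. ] slope dz/dx [2.53000e-01 2.62017e+02]
```

The plates slope by about -0.08, so the jaw is cocked and bound. The knob is at mixer (-15,-64), so the crank is at about 0.2. I'll cage the knob between half-open fingers.

{"name": "play_rows", "arguments": {"deltas": [[0.5,[24,17,0],2],[0.5,[48,34,0],4],[0.5,[72,51,0],6],[0.5,[97,69,0],8],[0.5,[121,87,0],10],[0.5,[145,104,0],12],[0.5,[145,104,0],12],[0.5,[145,104,15],12]]}}

```text
time: 21.15
ee_pos: [515.4, 31.0, 342.2]
tcp_rot: [[-0.006, -1.0, 0.004], [-1.0, 0.006, 0.0], [-0.0, -0.004, -1.0]]
force: [0.6, 0.0, 0.1]
gripper_width: 42.7
finger_force: 0.0
```

Run:
```python
from h import *
st()
read_camera("side");lm("side","knob");read_camera("top");lm("top","knob")
```

```text
21.15 tcp mix [-13.5 -62.6 342.2] yaw_y-mixer-x 168.0 tilt [ 0.004  0.    -1.   ] F [0.6 0.  0.1] w 42.7 j6 -1.63
side knob [517.  25. 245.] [-13.5 -68.4 244.7] 0.42
```

{"name": "play_rows", "arguments": {"deltas": [[0.5,[0,0,20],0],[0.5,[0,0,40],0],[0.5,[0,0,60],0],[0.5,[0,0,75],0],[0.5,[0,0,90],0],[0.5,[0,0,100],0],[0.5,[0,0,108],0],[0.5,[0,0,108],0]]}}

```text
time: 22.35
ee_pos: [513.9, 30.7, 232.8]
tcp_rot: [[-0.006, -1.0, -0.001], [-1.0, 0.006, 0.0], [-0.0, 0.001, -1.0]]
force: [0.0, 0.4, 0.4]
gripper_width: 42.8
finger_force: 0.0
```

Run:
```python
from h import *
import cv2
st()
p,d=read_camera("side")
cv2.imwrite("pics/s4.png",cv2.resize(p[130:250,230:380],None,fx=5,fy=5))
# plan: tool-frame rows for circle, c from c0
c0=np.radians(12);r=65
for k in range(1,15):
    c=c0+np.radians(10)*k
    # mixer knob pos; tool x/y at start: angle 12deg clockwise from (x=-Y,y=-X)
    f=lambda c: r*np.array([-np.sin(c),-np.cos(c)])
    dm=f(c)-f(c0)
    tx=np.array([-np.sin(c0),-np.cos(c0)]);ty=np.array([-np.cos(c0),np.sin(c0)])
    print(k*10,np.round([dm@tx,dm@ty],1))
```

```text
22.35 tcp mix [-15.  -62.6 232.8] yaw_y-mixer-x 168.0 tilt [-0.001  0.    -1.   ] F [0.  0.4 0.4] w 42.8 j6 -1.63
10 [-1.  11.3]
20 [-3.9 22.2]
30 [-8.7 32.5]
40 [-15.2  41.8]
50 [-23.2  49.8]
60 [-32.5  56.3]
70 [-42.8  61.1]
80 [-53.7  64. ]
90 [-65.  65.]
100 [-76.3  64. ]
110 [-87.2  61.1]
120 [-97.5  56.3]
130 [-106.8   49.8]
140 [-114.8   41.8]
```

View pics/s4.png

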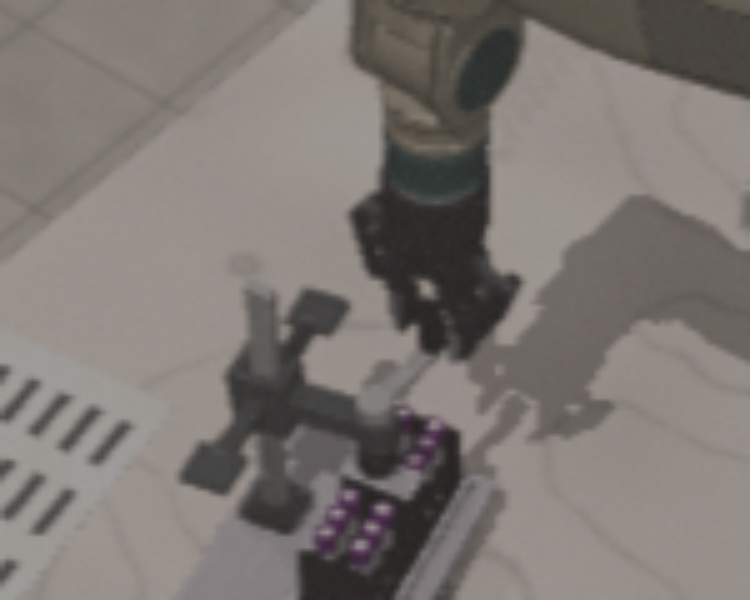

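The knob sits between the fingers at (440,335). I'll narrow the cage and turn 60° along the arc.

{"name": "play_rows", "arguments": {"deltas": [[0.38,[0,0,0],0],[0.38,[-1,11.3,0],10],[0.38,[-2,16.8,0],15],[0.38,[-3.9,22.2,0],20],[0.38,[-8.7,32.5,0],30],[0.38,[-15.2,41.8,0],40],[0.38,[-23.2,49.8,0],50],[0.38,[-32.5,56.3,0],60]]}}

```text
time: 23.4
ee_pos: [460.6, 63.2, 235.4]
tcp_rot: [[-0.872, -0.489, 0.007], [-0.489, 0.872, -0.001], [-0.005, -0.004, -1.0]]
force: [3.2, -1.6, 1.8]
gripper_width: 32.4
finger_force: 1.4
```

Run:
```python
from h import *
st()
read_camera("side");lm("side","knob","rack","foot");read_camera("top");lm("top","knob")
```

```text
23.4 tcp mix [-60.7 -20.  235.4] yaw_y-mixer-x 107.6 tilt [ 0.007 -0.001 -1.   ] F [ 3.2 -1.6  1.8] w 32.4 j6 -0.51
side knob [464.  56. 249.] [-59.  -27.9 248.8] 0.61
side rack [513.  94.  45.] [-3.6 -0.4 45. ] 0.78
side foot [520.  97. 196.] [  4.2   1.1 195.6] 0.39
```

{"name": "play_rows", "arguments": {"deltas": [[0.38,[-1,11.3,0],10],[0.38,[-3.9,22.2,0],20],[0.38,[-8.7,32.5,0],30],[0.38,[-15.2,41.8,0],40],[0.38,[-23.2,49.8,0],50],[0.38,[-32.5,56.3,0],60],[0.38,[-37.5,58.9,0],65],[0.38,[-37.5,58.9,0],65]]}}

```text
time: 24.7
ee_pos: [461.2, 132.8, 232.7]
tcp_rot: [[-0.817, 0.577, -0.002], [0.577, 0.817, -0.001], [0.001, -0.002, -1.0]]
force: [-0.1, -2.8, 0.4]
gripper_width: 32.3
finger_force: 0.9
```

Run:
```python
from h import *
st()
read_camera("side");lm("side","knob","rack","foot");read_camera("top");lm("top","knob")
```

```text
24.7 tcp mix [-46.1  48.1 232.7] yaw_y-mixer-x 43.1 tilt [-0.002 -0.001 -1.   ] F [-0.1 -2.8  0.4] w 32.3 j6 0.76
side knob [464. 122. 245.] [-45.2  37.3 244.7] 0.4
side rack [513.  92.  45.] [-3.7 -2.8 45.3] 0.82
top knob [464. 128. 247.] [-44.8  42.8 247.2] 0.62
```

{"name": "play_rows", "arguments": {"deltas": [[0.38,[-0.3,5.7,0],5],[0.38,[-1,11.3,0],10],[0.38,[-1.6,14,0],12],[0.38,[-1.6,14,0],12],[0.38,[-2.2,16.8,0],15],[0.38,[-2.2,16.8,0],15],[0.38,[-2.2,16.8,0],15],[0.38,[-2.2,16.8,0],15]]}}

```text
time: 26.0
ee_pos: [471.5, 144.8, 232.6]
tcp_rot: [[-0.638, 0.77, -0.003], [0.77, 0.638, -0.002], [0.0, -0.004, -1.0]]
force: [-3.2, -4.6, -0.9]
gripper_width: 32.2
finger_force: 2.3
```

Run:
```python
from h import *
st()
read_camera("side");lm("side","knob","rack","plate_left","plate_right");read_camera("top");lm("top","knob","rack")
```

```text
26.0 tcp mix [-33.5  57.7 232.6] yaw_y-mixer-x 28.0 tilt [-0.003 -0.002 -1.   ] F [-3.2 -4.6 -0.9] w 32.2 j6 1.05
side knob [471. 134. 248.] [-36.5  46.9 247.5] 0.63
side rack [517.  90.  48.] [-0.2 -5.4 48.4] 0.72
side plate_left [586. 192. 196.] [ 87.6  80.6 196.5] 0.79
side plate_right [624.  32. 199.] [ 92.6 -83.6 198.6] 0.83
top knob [471. 136. 246.] [-36.2  49.4 245.9] 0.43
top rack [514.  90.  46.] [-2.5 -4.2 46.1] 0.7
```

The crank is at about 2.5 rad, on its stop. Release and lift.

{"name": "play_rows", "arguments": {"deltas": [[0.45,[0,-5,0],0],[0.5,[0,-6,0],0],[0.5,[0,-6,0],0],[0.5,[0,-6,-20],0],[0.5,[0,-6,-50],0],[0.5,[0,-6,-90],0],[0.5,[0,-6,-130],0],[0.5,[0,-6,-150],0]]}}

```text
time: 27.4
ee_pos: [469.6, 142.4, 386.3]
tcp_rot: [[-0.638, 0.77, 0.005], [0.77, 0.638, 0.001], [-0.002, 0.004, -1.0]]
force: [0.4, 0.3, 0.0]
gripper_width: 42.8
finger_force: 0.0
```

Run:
```python
from h import *
import cv2
st()
p,d=read_camera("side")
cv2.imwrite("pics/s5.png",cv2.resize(p[130:250,220:370],None,fx=5,fy=5))
lm("side","knob","rack","foot","plate_left","plate_right");read_camera("top");lm("top","knob","rack")
P=cloud("side")
for y in(-82,82):
    m=P[(abs(P[:,0]-90)<15)&(abs(P[:,1]-y)<12)&(abs(P[:,2]-197)<15)]
    print(len(m),np.median(m[:,2]),np.polyfit(m[:,0],m[:,2],1)[0])
```

```text
27.4 tcp mix [-35.9  55.7 386.3] yaw_y-mixer-x 28.0 tilt [ 0.005  0.001 -1.   ] F [0.4 0.3 0. ] w 42.8 j6 1.04
side rack [514.  92.  44.] [-2.  -2.3 44.3] 0.8
side foot [522.  97. 195.] [  5.9   0.6 195.1] 0.52
side plate_left [587. 191. 198.] [ 88.5  80.  198.4] 0.83
side plate_right [623.  35. 198.] [ 93.2 -80.  198.2] 0.85
top rack [514.  92.  42.] [-3.1 -2.7 41.5] 0.84
29 195.96223468115076 0.027604941781554274
46 195.41501894216782 -0.07671504570151584
```

View pics/s5.png

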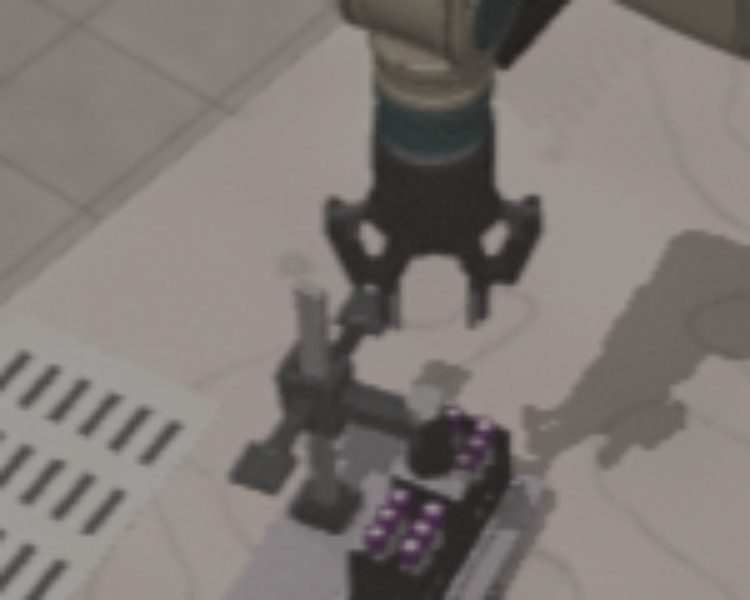

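The knob has swung to the near side at (435,445). The jaw heights are unchanged, the rack is at the stop, and the gripper is clear.

```bash
python3 -c "
from workcell import *
print(job_done())"
```

```text
the job is handed in; nothing more can be done
None
```

I handed the job in at about 28 s: the rack is against the end stop, the jaw is cocked and bound on it, and the crank is turned to its stop (about 2.5 rad). The cameras confirmed the rack, the crank and the clear gripper; the foot force could not be measured and the last tilt reading was mixed, so that the jaw is still bound rests on its plates not having moved.

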